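# Clamp a glass plate in the sprung plate holder

### The arm

A 7-joint arm with a two-finger parallel gripper is mounted at the origin on a cart in front of the work surface, level with it; the furniture and walls round the work are solid. World frame = base frame: x ahead of the robot, y to its left, z up, the work surface at z = 0. Lengths are in m, angles in degrees, forces in N, time in s.
With the tool pointing down it reaches from about 0.425 to 0.875 m from the base axis. Payload 4.7 kg.
Tool frame: the origin (TCP) lies midway between the tips of the shut fingers; the grasp point (between the pads) lies 19 mm behind it; z points along the fingers, y is the line along which they close (so a half turn about z gives the same grasp; the last joint's range is limited). The gripper opens to 87 mm and grips with 3 to 60 N. Pads are 19 mm wide; open, the fingers measure 117 mm over their backs; the gripper's body (75 mm by 190 mm) begins 51 mm behind the grasp point.
Start: joints at [45.441, 18.392, -4.016, 83.108, 1.295, 78.541, -3.26], TCP at [0.463, -0.457, 0.223] pointing down, gripper open.
Joint ranges: [-163.93, 163.93], [-17.29, 119.83], [-79.2, 71.16], [3.27, 140.29], [-89.18, 269.18], [5.43, 117.66], [-154.24, 154.24]. Speed limits (degrees/s): [147.25, 147.25, 180, 180, 180, 180, 180].

### API

Orientations are given as [roll, pitch, yaw] about the fixed x, y, z axes, in that order (R = Rz(yaw) Ry(pitch) Rx(roll)).
In Python, from cell import env gives the robot as it stands.
- The arm moves only by the tool step_arm, never from a script. Its argument "moves" is a list of rows, each an object with "dp": the shift along the tool's x, y, z in mm, a list of three; "dr": the turn, a rotation vector about the tool's x, y, z in rad, a list of three; "fingers": the closure, from 0 (fully open) to 1 (shut). In form: [{"dp": [dx, dy, dz], "dr": [ax, ay, az], "fingers": fingers}, ...]. A call has exactly 5 rows; each row shifts and turns the commanded pose from where the row before left it, along the tool's axes as they then stand; what a row does not reach is not made up. A row lasts 1/8 s, in which the tool goes at most 62.5 mm and 10.7 degrees, less where a joint would pass 70% of its speed; a pose out of reach is approached as far as the arm can. A call with a gripper value outside its range is refused whole. The fingers move at their own pace and stop on an object; "squeeze" is the grip in N (left out, the last holds). Time passes only in rows, so rows that do not move let the fingers close, or fill a call up. It gives the time, the measured TCP pose, the force, the opening and the grip force at its end, in the units of the state.
- env.get_obs(): the state, without advancing time (a new reading comes with each control period).
- env.read_camera(name): name is "scene" or "side" or "wrist"; returns the picture (420x560x3 uint8, red, green, blue); there is no depth.
- env.camera_model(name): a dict with "fx", "fy", "cx", "cy" (pixels), "k1" (the pictures are not rectified: a ray, as slopes to the right and down, at radius r is drawn at 1 + k1 r^2 times it, then the intrinsics apply), "R" (3x3) and "t" (3): a world point X has camera coordinates R X + t. Camera axes: x right, y down, z forward; pixel columns grow to the right and rows downward; lengths in m; the calibration is good to about 2 mm. A picture is of the moment at which its call begins: read the wrist's pose just before it. camera_model takes no time and is no camera call; for the wrist camera it gives the pose at the moment of the call.
- env.sign_off(): hands the job in; it is judged then, once.
The state is a dict: "time_s": time; "qpos": joint angles; "joint_velocities": joint speeds; "effort": joint torques, N m; "tool_pos": TCP position; "tool_rot": TCP orientation; "force": force on the tool from outside, world axes, zero at the start; "wrist_torque": the same for the moment, N m; "grip_width": finger opening in m; "grasp_force": force on a finger pad.
Only numpy, scipy, OpenCV 4.12 (cv2) and the standard library are available. Lean on these libraries where they do the work, as an engineer would, in place of code of your own. Each camera call takes 0.05 s, during which the arm holds its last target. There are 200 camera calls.

### The job

Lay the glass plate on the bed of the plate holder, centred between the two guide rods, slide the jaw up until it just presses the plate against the sprung rail, so that the rail gives a little but does not bottom out, and let the jaw go; then turn both lock knobs clockwise to their end stops. The glass cracks easily: grip it with less than 15 N a finger, set it down instead of dropping it, and never press hard on it.

Things in the scene. Friction and masses are not known exactly. Their poses are not given: they have to be found in the camera images.
- plate: loose glass plate with plain eased edges, faintly green, 60 x 80 x 5 mm, 50 to 85 g, lying flat on the bench at the start. Origin: centre of its underside; x along its 60 mm width, y along its 80 mm length (either way round is the same), z up.
- holder: plate holder bolted to the bench, base 130 mm (x) by 250 mm (y). Origin: middle of its underside on the bench; y points along its two steel guide rods from the sliding jaw to the sprung rail, z up. The rods run along y at x = -52 and +52 mm, 10 mm thick, tops 19 mm above the bench.
- bed (a point): middle of the top of the bed, fixed to the holder 19 mm to its +y and 26 mm above the bench. The bed is two rubber-topped strips along y at x = -14 and +14 mm, each 10 mm wide and 126 mm long, tops 26 mm above the bench; the plate lies across both, its 80 mm length along y.
- rail_zone (a point): point fixed to the holder at y = +69.5 mm, 32 mm above the bench. The cork face of the sprung rail, a 96 mm wide bar 27.5 to 36 mm above the bench, stands within 12 mm of it either way along y: its setting differs each time and is not reported. The rail begins to give at 1.5 N, takes 1 N more per mm, and stops dead after 6 mm.
- jaw: sliding jaw, an aluminium bridge over both rods, 128 mm (x) by 40 mm (y), top 36 mm above the bench. Origin: mid-width in the plane of its cork face, which looks to +y, at bench height; axes as the holder's. The face is 27.5 to 36 mm above the bench. Sliding it takes 8 N; it then stays put. It starts 36 to 52 mm to -y of the holder's origin and travels 14 to 53 mm until it clamps.
- jaw_lug (a point): middle of the top of the finger lug that stands on the jaw, 22 mm behind its face, 66 mm above the bench; the lug is 12 mm thick along y, 26 mm wide along x and 30 mm tall, free on all sides: pinch it from above to slide the jaw.
- knob_near (a joint): lock knob at the jaw's -x end (nearer the robot): turn in rad, 0 loose, growing as it is turned clockwise seen from above, 2.4 at its end stop; starts at 0 to 0.3. It turns easily (0.08 to 0.1 N m) and stays where it is left. From about 0.6 rad on it brakes the jaw, at the stop it locks it.
- knob_far (a joint): lock knob at the jaw's +x end (farther from the robot): the same as joint knob_near in every way.
- knob_near_grip (a point): middle of the top of the near lock knob, on its upright axis, 58 mm above the bench: black six-lobed knob 28 mm in diameter, its head 18 mm tall (from 40 to 58 mm above the bench), 52 mm from the lug, to be gripped across from above. A sideways push of 8 N on it shifts the unlocked jaw.
- knob_far_grip (a point): middle of the top of the far lock knob, on its upright axis: the same size and height as the near one, 52 mm from the lug on its other side.

How it is judged:
By the outcome, as a careful person would: the job done as asked, in the order asked, and still so for the second after the job is handed in, with the robot touching nothing.
It also fails if it takes over 72 s, if anything falls off the work surface, if the arm or the gripper's body presses on something with over 40 N, if the wrist force passes 120 N, or if a joint passes its speed limit or range.

## Working session

There is one attempt and no reset: what is moved stays moved. The work goes in short steps, Python scripts to look and compute and a tool call to move; the robot and the scene stay as the last step left them, time stands still between calls to the robot, and variables do not carry over. Pictures are saved under pics/ and viewed, at most 10 in all, crops included, and the job is handed in when it is done.

Besides the shell and the picture viewer there is one more tool, called after "Emit:" as name([rows], argument=value, ...), one row to a line, values as JSON. step_arm: Moves the arm, as the interface text tells. Its arguments: {"type":"object","properties":{"moves":{"type":"array","items":{"type":"object","properties":{"dp":{"type":"array","items":{"type":"number"}},"dr":{"type":"array","items":{"type":"number"}},"fingers":{"type":"number"}}}},"squeeze":{"type":"number"}},"required":["moves"]}

```bash
mkdir -p pics; ls; python3 - <<'E'
from cell import env
import cv2,numpy as np
o=env.get_obs();print({k:np.round(v,3).tolist() for k,v in o.items()})
for n in ("scene","side"):
    im=env.read_camera(n);cv2.imwrite(f"pics/{n}0.png",im[:,:,::-1])
    m=env.camera_model(n);print(n,{k:np.round(v,4).tolist() for k,v in m.items()})
E
```

```text
pics
{'time_s': 0.0, 'qpos': [45.443, 18.439, -4.014, 83.174, 1.296, 78.543, -3.262], 'joint_velocities': [0.026, 0.02, -0.013, -0.083, 0.064, -0.108, -0.02], 'effort': [-0.001, -49.129, -0.404, -31.253, -0.064, 0.043, 0.0], 'tool_pos': [0.462, -0.456, 0.221], 'tool_rot': [-179.889, 0.007, 45.363], 'force': [0.069, 0.917, -0.298], 'wrist_torque': [-0.016, 0.045, 0.02], 'grasp_force': 0.0, 'grip_width': 0.087}
scene {'fx': 527.8473, 'fy': 527.8473, 'cx': 277.0618, 'cy': 215.2222, 'k1': -0.1355, 'R': [[0.8488, 0.5286, -0.0093], [0.2437, -0.4068, -0.8804], [-0.4692, 0.745, -0.4741]], 't': [-0.5059, -0.0299, 1.1946]}
side {'fx': 445.8704, 'fy': 445.8704, 'cx': 284.9547, 'cy': 209.0442, 'k1': 0.0286, 'R': [[0.7909, 0.6117, 0.0175], [0.4857, -0.6101, -0.626], [-0.3722, 0.5036, -0.7796]], 't': [-0.49, -0.1545, 1.0812]}
```

View pics/scene0.png

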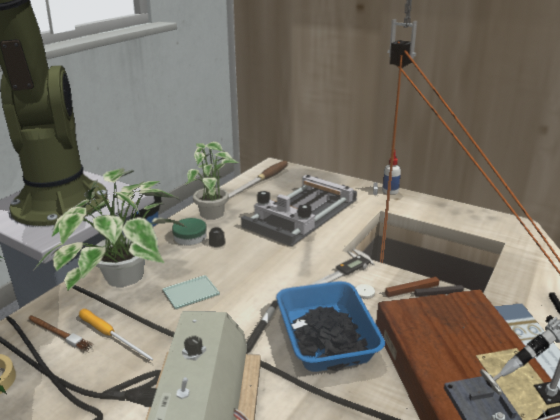

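View pics/side0.png

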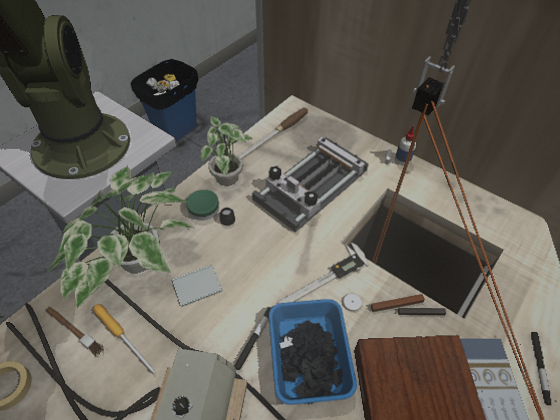

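```bash
cat > h.py <<'E'
from cell import env
import cv2,numpy as np
def ray(m,uv):
    d=((np.atleast_2d(uv)-[m["cx"],m["cy"]])/[m["fx"],m["fy"]]); s=d.copy()
    for _ in range(20): s=d/(1+m["k1"]*(s**2).sum(1,keepdims=True))
    R,t=np.array(m["R"]),np.array(m["t"])
    return -R.T@t,np.c_[s,np.ones(len(s))]@R
def onz(m,uv,z):
    c,d=ray(m,uv);return c+d*((z-c[2])/d[:,2])[:,None]
def proj(m,X):
    p=np.atleast_2d(X)@np.array(m["R"]).T+np.array(m["t"]);s=p[:,:2]/p[:,2:]
    return s*(1+m["k1"]*(s**2).sum(1,keepdims=True))*[m["fx"],m["fy"]]+[m["cx"],m["cy"]]
E
python3 - <<'E'
from h import *
S={n:(cv2.imread(f"pics/{n}0.png"),env.camera_model(n)) for n in("scene","side")}
for n,(x,y) in {"scene":(190,291),"side":(197,285)}.items():
    im,m=S[n]; print(n,"cam",onz(m,[(x,y)],0.005), "tcp px",proj(m,[[.463,-.457,.223]]))
    # plate mask by similarity to centre colour
    lab=cv2.cvtColor(im,cv2.COLOR_BGR2LAB).astype(int); c=np.median(lab[y-4:y+5,x-4:x+5].reshape(-1,3),0)
    k=((abs(lab-c)*[.5,1,1]).max(2)<6).astype(np.uint8); k=cv2.morphologyEx(k,cv2.MORPH_OPEN,np.ones((3,3)))
    _,L=cv2.connectedComponents(k); ys,xs=np.where(L==L[y,x])
    P=onz(m,np.c_[xs,ys].astype(float),.005)[:,:2]*1000
    r=cv2.minAreaRect(P.astype(np.float32)); print(n,len(xs),r)
a=S["scene"][0][165:250,230:370];b=S["side"][0][130:240,240:380]
a=cv2.resize(a,None,fx=5,fy=5,interpolation=2);b=cv2.resize(b,None,fx=5,fy=5,interpolation=2)
cv2.imwrite("pics/c1.png",a);cv2.imwrite("pics/c2.png",b)
E
```

```text
scene cam [[ 0.48884518 -0.10546586  0.005     ]] tcp px [[-54.80498105 282.74456263]]
scene 815 ((489.11676025390625, -105.0641098022461), (76.0553970336914, 54.03487777709961), 62.96361541748047)
side cam [[ 0.48964399 -0.10347809  0.005     ]] tcp px [[-75.91445074 398.37298881]]
side 1051 ((488.6545104980469, -102.82221984863281), (79.01831817626953, 54.595733642578125), 62.10181427001953)
```

View pics/c2.png

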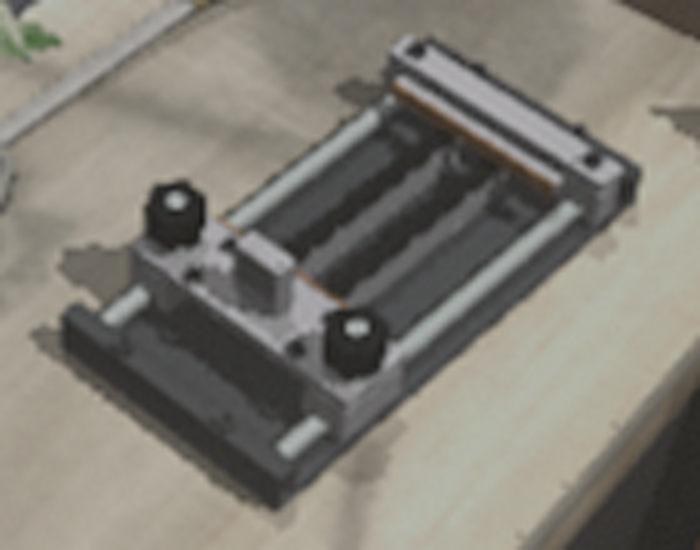

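```bash
python3 - <<'E'
from h import *
m=env.camera_model("side")
f=lambda p:np.array(p)/5.+[240,130]-0.4
K=onz(m,f([(175,201),(355,328)]),.058)[:,:2];print("knobs",K*1000, np.linalg.norm(K[1]-K[0]))
x=(K[1]-K[0]);x/=np.linalg.norm(x);y=np.array([-x[1],x[0]]);print("x dir",np.degrees(np.arctan2(x[1],x[0])))
L=onz(m,f([(265,255)]),.066)[:,:2];print("lug",L*1000)
C=onz(m,f([(395,88),(555,188)]),.036)[:,:2]
print("cork rail",C*1000,"y from knob line",(C-K.mean(0))@y*1000,"x",(C-K.mean(0))@x*1000)
J=onz(m,f([(218,220),(345,303)]),.036)[:,:2];print("jaw cork",(J-K.mean(0))@y*1000)
B=onz(m,f([(275,508),(40,345)]),0)[:,:2];print("base front",(B-K.mean(0))@y*1000,(B-K.mean(0))@x*1000)
w=env.camera_model("wrist");R=np.array(w["R"]);c=-R.T@w["t"];o=env.get_obs()
from scipy.spatial.transform import Rotation as Ro
T=Ro.from_euler("xyz",o["tool_rot"],degrees=True)
print("wrist cam in tool",T.inv().apply(c-o["tool_pos"])*1000,"axis",T.inv().apply(R[2]),w["fx"])
E
```

```text
knobs [[448.53805571 182.9679632 ]
 [551.30955616 172.86296714]] 0.1032670918059031
x dir -5.615550760843841
lug [[502.05715762 176.13337426]]
cork rail [[470.15135887 320.26778664]
 [563.42203352 312.17064716]] y from knob line [138.75583169 139.82436789] x [-43.559169    50.05621782]
jaw cork [20.07454784 22.72747605]
base front [-57.90768371 -64.72078218] [ 62.79269452 -71.90956448]
wrist cam in tool [  80.36342758    0.84638733 -161.93093513] axis [-2.97993299e-01 -3.45304536e-04  9.54567899e-01] 295.53624485102205
```

```bash
python3 - <<'E'
from h import *
m=env.camera_model("scene");n=env.camera_model("side")
for nm,a,b in (("pot1",(122,280),(133,262)),("box knob",(193,345),(180,405)),("plant2 pot base",(211,215),(228,183)),("bottle/knob black",(217,237),(227,215)),("jar",(189,230),(202,203))):
    print(nm,onz(m,[a],0).round(3),onz(n,[b],0).round(3))
def tri(a,b):
    c,d=ray(m,[a]);e,f=ray(n,[b]);A=np.c_[d[0],-f[0]];s=np.linalg.lstsq(A,e-c,rcond=None)[0];p,q=c+s[0]*d[0],e+s[1]*f[0];return p.round(3),np.linalg.norm(p-q).round(3)
print("boxknob",tri((193,345),(180,405)),"plant top",tri((112,178),(110,177)),"plant2 top",tri((212,145),(220,122)),"right leaf",tri((158,222),(157,208)))
E
```

```text
pot1 [[ 0.36 -0.14  0.  ]] [[ 0.353 -0.143  0.   ]]
box knob [[ 0.575 -0.202  0.   ]] [[ 0.619 -0.272  0.   ]]
plant2 pot base [[0.345 0.134 0.   ]] [[ 0.357  0.128 -0.   ]]
bottle/knob black [[0.413 0.067 0.   ]] [[0.418 0.058 0.   ]]
jar [[0.346 0.06  0.   ]] [[0.353 0.049 0.   ]]
boxknob (array([ 0.651, -0.28 ,  0.096]), np.float64(0.001)) plant top (array([ 0.317, -0.089,  0.168]), np.float64(0.016)) plant2 top (array([0.35 , 0.148, 0.156]), np.float64(0.012)) right leaf (array([ 0.368, -0.043,  0.074]), np.float64(0.024))
```

```bash
python3 - <<'E'
from h import *
M={}
for n,b in (("scene",(20,165,165,290)),("side",(40,155,190,305))):
    im=cv2.imread(f"pics/{n}0.png");h=cv2.cvtColor(im,cv2.COLOR_BGR2HSV)
    k=cv2.inRange(h,(33,60,30),(80,255,255));z=np.zeros_like(k);z[b[1]:b[3],b[0]:b[2]]=k[b[1]:b[3],b[0]:b[2]]
    M[n]=cv2.morphologyEx(z,cv2.MORPH_CLOSE,np.ones((7,7)));ys,xs=np.where(M[n]>0);print(n,xs.max(),ys.max())
g=np.stack(np.meshgrid(np.arange(.25,.52,.005),np.arange(-.26,.05,.005),np.arange(.04,.2,.01),indexing="ij"),-1).reshape(-1,3)
ok=np.ones(len(g),bool)
for n in M:
    p=np.rint(proj(env.camera_model(n),g)).astype(int);ok&=M[n][p[:,1].clip(0,419),p[:,0].clip(0,559)]>0
P=g[ok]
for off in (0,10,15,20):
    a=np.radians(62.5);x=np.array([np.cos(a),np.sin(a)]);y=np.array([x[1],-x[0]])
    d=P[:,:2]-np.array([.489,-.104])-x*off/1000;u,v=d@x*1000,d@y*1000
    for nm,s in (("body",(abs(u)<40)&(abs(v)<97)&(P[:,2]>.07)),("fingers",(abs(u)<15)&(abs(v)<62))): print(off,nm,s.sum(), P[s].max(0) if s.any() else "", v[s].min() if s.any() else "", u[s].min() if s.any() else "")
print(P.max(0),len(P))
E
```

```text
scene 164 289
side 189 304
0 body 71 [ 0.44 -0.06  0.19] -96.952160069028 -39.85632631138012
0 fingers 0   
10 body 44 [ 0.43 -0.06  0.19] -96.952160069028 -38.859906879881954
10 fingers 0   
15 body 31 [ 0.43 -0.06  0.19] -96.952160069028 -39.242420747531604
15 fingers 0   
20 body 19 [ 0.415 -0.06   0.18 ] -96.952160069028 -39.807366581640494
20 fingers 0   
[0.49  0.045 0.19 ] 8279
```

Emit:
step_arm([
  {"dp": [35,-29,0],"dr": [0,0,0],"fingers": 0},
  {"dp": [35,-29,0],"dr": [0,0,0],"fingers": 0},
  {"dp": [35,-29,0],"dr": [0,0,0],"fingers": 0},
  {"dp": [35,-29,0],"dr": [0,0,0],"fingers": 0},
  {"dp": [35,-29,0],"dr": [0,0,0],"fingers": 0},
], squeeze=8)

```text
time_s: 0.72
tool_pos: [0.482, -0.2287, 0.2222]
tool_rot: [-180.0, 0.0, 45.4]
force: [-0.7, 0.3, 0.2]
grip_width: 0.0867
grasp_force: 0.0
```

Emit:
step_arm([
  {"dp": [35,-29,0],"dr": [0,0,0],"fingers": 0},
  {"dp": [35,-29,0],"dr": [0,0,0],"fingers": 0},
  {"dp": [34,-28,0],"dr": [0,0,0],"fingers": 0},
  {"dp": [0,0,0],"dr": [0,0,-0.152],"fingers": 0},
  {"dp": [0,0,0],"dr": [0,0,-0.152],"fingers": 0},
])

```text
time_s: 1.35
tool_pos: [0.4939, -0.095, 0.2222]
tool_rot: [-180.0, 0.0, 63.2]
force: [0.5, 0.3, 0.5]
grip_width: 0.0872
grasp_force: 0.0
```

```bash
cat > pl.py <<'E'
from h import *
import sys
n=sys.argv[1]
o=env.get_obs();m=env.camera_model("wrist");im=env.read_camera("wrist");cv2.imwrite(f"pics/{n}.png",im[:,:,::-1])
print(o["time_s"],o["tool_pos"],o["tool_rot"],o["force"])
x,y=np.rint(proj(m,[[.489,-.104,.005]])[0]).astype(int);print(x,y)
lab=cv2.cvtColor(im,cv2.COLOR_RGB2LAB).astype(int);c=np.median(lab[y-4:y+5,x-4:x+5].reshape(-1,3),0)
k=((abs(lab-c)*[.4,1,1]).max(2)<7).astype(np.uint8);k=cv2.morphologyEx(k,cv2.MORPH_OPEN,np.ones((3,3)))
_,L=cv2.connectedComponents(k);q,p=np.where(L==L[y,x])
print(cv2.minAreaRect((onz(m,np.c_[p,q].astype(float),.005)[:,:2]*1000).astype(np.float32)))
E
python3 pl.py w1
```

```text
1.35 [ 0.49390917 -0.09502345  0.22219237] [-1.79968367e+02  3.08751108e-02  6.31744355e+01] [0.45615296 0.26998955 0.51689236]
282 189
((486.8058776855469, -103.44673156738281), (79.61448669433594, 60.23976516723633), 63.22593307495117)
```

View pics/w1.png

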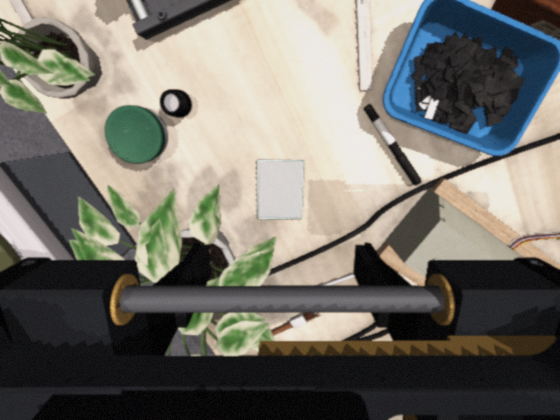

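```bash
python3 - <<'E'
from h import *
w=env.camera_model("wrist");o=env.get_obs()
a=np.radians(63.2);x=np.array([np.cos(a),np.sin(a)]);y=np.array([x[1],-x[0]])
for px in ((274,238),(235,290),(218,188),(268,318)):
  for z in (.06,.1,.14):
    p=onz(w,[px],z)[0];d=p[:2]-o["tool_pos"][:2]
    print(px,z,p.round(3),"tool x,y",(d@x*1000).round(),(d@y*1000).round(),"scene",proj(env.camera_model("scene"),p)[0].round(),"side",proj(env.camera_model("side"),p)[0].round())
E
```

```text
(274, 238) 0.06 [ 0.46  -0.142  0.06 ] tool x,y -57.0 -9.0 scene [159. 269.] side [165. 276.]
(274, 238) 0.1 [ 0.469 -0.127  0.1  ] tool x,y -40.0 -8.0 scene [166. 246.] side [171. 261.]
(274, 238) 0.14 [ 0.477 -0.113  0.14 ] tool x,y -23.0 -7.0 scene [174. 221.] side [177. 244.]
(235, 290) 0.06 [ 0.384 -0.183  0.06 ] tool x,y -127.0 -59.0 scene [108. 267.] side [119. 268.]
(235, 290) 0.1 [ 0.402 -0.163  0.1  ] tool x,y -102.0 -51.0 scene [120. 244.] side [128. 254.]
(235, 290) 0.14 [ 0.42  -0.144  0.14 ] tool x,y -76.0 -44.0 scene [133. 220.] side [139. 239.]
(218, 188) 0.06 [ 0.431 -0.06   0.06 ] tool x,y 4.0 -72.0 scene [179. 242.] side [187. 238.]
(218, 188) 0.1 [ 0.444 -0.055  0.1  ] tool x,y 13.0 -63.0 scene [184. 223.] side [191. 227.]
(218, 188) 0.14 [ 0.456 -0.051  0.14 ] tool x,y 23.0 -54.0 scene [189. 202.] side [194. 215.]
(268, 318) 0.06 [ 0.402 -0.238  0.06 ] tool x,y -169.0 -17.0 scene [ 89. 288.] side [ 99. 296.]
(268, 318) 0.1 [ 0.418 -0.212  0.1  ] tool x,y -138.0 -15.0 scene [104. 261.] side [111. 279.]
(268, 318) 0.14 [ 0.434 -0.185  0.14 ] tool x,y -107.0 -13.0 scene [120. 234.] side [124. 260.]
```

Emit:
step_arm([
  {"dp": [0,-2,40],"dr": [0,0,0],"fingers": 0},
  {"dp": [0,0,40],"dr": [0,0,0],"fingers": 0},
  {"dp": [0,0,40],"dr": [0,0,0],"fingers": 0},
  {"dp": [0,0,35],"dr": [0,0,0],"fingers": 0},
  {"dp": [0,0,25],"dr": [0,0,0],"fingers": 0},
], squeeze=8)

```text
time_s: 2.02
tool_pos: [0.4912, -0.0949, 0.0406]
tool_rot: [-179.9, 0.0, 62.6]
force: [1.0, -0.5, -0.3]
grip_width: 0.0869
grasp_force: 0.0
```

Emit:
step_arm([
  {"dp": [0,0,15],"dr": [0,0,0],"fingers": 0},
  {"dp": [0,0,12],"dr": [0,0,0],"fingers": 0},
  {"dp": [0,0,8],"dr": [0,0,0],"fingers": 0},
  {"dp": [0,0,4],"dr": [0,0,0],"fingers": 0},
  {"dp": [0,0,0],"dr": [0,0,0],"fingers": 0},
])

```text
time_s: 2.65
tool_pos: [0.4926, -0.095, 0.0037]
tool_rot: [180.0, -0.0, 62.8]
force: [-0.0, 0.1, -0.1]
grip_width: 0.0872
grasp_force: 0.0
```

Emit:
step_arm([
  {"dp": [0,0,0.7],"dr": [0,0,0],"fingers": 0.15},
  {"dp": [0,0,0],"dr": [0,0,0],"fingers": 0.25},
  {"dp": [0,0,0],"dr": [0,0,0],"fingers": 0.35},
  {"dp": [0,0,0],"dr": [0,0,0],"fingers": 0.5},
  {"dp": [0,0,0],"dr": [0,0,0],"fingers": 0.5},
], squeeze=8)

```text
time_s: 3.28
tool_pos: [0.4924, -0.095, 0.003]
tool_rot: [180.0, 0.0, 62.8]
force: [-1.1, 0.2, 2.0]
grip_width: 0.0597
grasp_force: 8.0
```

Emit:
step_arm([
  {"dp": [0,0,0],"dr": [0,0,0],"fingers": 0.5},
  {"dp": [0,0,0],"dr": [0,0,0],"fingers": 0.5},
  {"dp": [0,0,-5],"dr": [0,0,0],"fingers": 0.5},
  {"dp": [0,0,-10],"dr": [0,0,0],"fingers": 0.5},
  {"dp": [0,0,-15],"dr": [0,0,0],"fingers": 0.5},
])

```text
time_s: 3.9
tool_pos: [0.4922, -0.0949, 0.0335]
tool_rot: [-180.0, 0.0, 62.8]
force: [-0.2, 0.7, -0.2]
grip_width: 0.0593
grasp_force: 8.0
```

Emit:
step_arm([
  {"dp": [0,0,-30],"dr": [0,0,0],"fingers": 0.5},
  {"dp": [0,0,-40],"dr": [0,0,0],"fingers": 0.5},
  {"dp": [0,0,-45],"dr": [0,0,0],"fingers": 0.5},
  {"dp": [0,0,-40],"dr": [0,0,0],"fingers": 0.5},
  {"dp": [0,0,-30],"dr": [0,0,0],"fingers": 0.5},
])

```text
time_s: 4.53
tool_pos: [0.4929, -0.0949, 0.2212]
tool_rot: [179.8, -0.0, 62.8]
force: [0.8, 0.1, -1.1]
grip_width: 0.0597
grasp_force: 8.0
```

Emit:
step_arm([
  {"dp": [0,0,0],"dr": [0,0,-0.126],"fingers": 0.5},
  {"dp": [0,0,0],"dr": [0,0,-0.126],"fingers": 0.5},
  {"dp": [0,0,0],"dr": [0,0,-0.125],"fingers": 0.5},
  {"dp": [30,-3,0],"dr": [0,0,0],"fingers": 0.5},
  {"dp": [50,-4,0],"dr": [0,0,0],"fingers": 0.5},
])

```text
time_s: 5.15
tool_pos: [0.4933, -0.0155, 0.2189]
tool_rot: [179.9, 0.0, 84.1]
force: [0.2, 0.5, -1.0]
grip_width: 0.0598
grasp_force: 8.0
```

Emit:
step_arm([
  {"dp": [55,-4,0],"dr": [0,0,0],"fingers": 0.5},
  {"dp": [55,-4,0],"dr": [0,0,0],"fingers": 0.5},
  {"dp": [50,-4,0],"dr": [0,0,0],"fingers": 0.5},
  {"dp": [22,0,0],"dr": [0,0,0],"fingers": 0.5},
  {"dp": [0,0,0],"dr": [0,0,0],"fingers": 0.5},
])

```text
time_s: 5.78
tool_pos: [0.4987, 0.1697, 0.2188]
tool_rot: [180.0, -0.0, 84.6]
force: [-0.4, -1.4, -0.7]
grip_width: 0.0598
grasp_force: 8.0
```

```bash
python3 - <<'E'
from h import *
import json
o=env.get_obs();m=env.camera_model("wrist");im=env.read_camera("wrist");cv2.imwrite("pics/w2.png",im[:,:,::-1])
json.dump({k:np.array(v).tolist() for k,v in m.items()},open("w2.json","w"))
print({k:np.round(o[k],4).tolist() for k in("time_s","qpos","tool_pos","tool_rot","grip_width","grasp_force")})
E
```

```text
{'time_s': 5.775, 'qpos': [10.7147, 5.3953, -34.1687, 99.9087, 3.1152, 75.5841, -29.479], 'tool_pos': [0.4987, 0.1697, 0.2188], 'tool_rot': [179.9527, -0.0374, 84.6301], 'grip_width': 0.0598, 'grasp_force': 7.996}
```

View pics/w2.png

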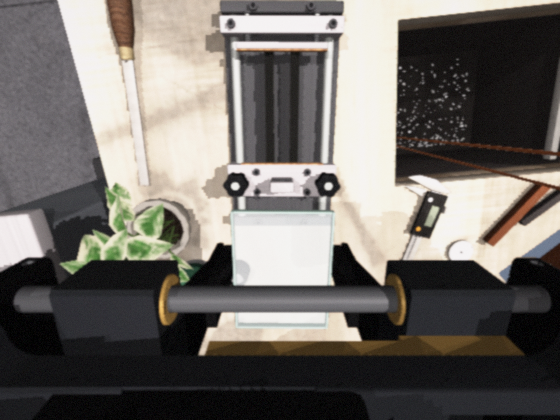

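```bash
python3 - <<'E'
from h import *
import json
m={k:np.array(v) for k,v in json.load(open("w2.json")).items()}
im=cv2.imread("pics/w2.png");h=cv2.cvtColor(im,cv2.COLOR_BGR2HSV)
g=cv2.cvtColor(im,cv2.COLOR_BGR2GRAY)
# knobs
K=[]
for cx in (235,328):
    r=g[168:204,cx-18:cx+18]; k=(r<70).astype(np.uint8)
    n,L,s,c=cv2.connectedComponentsWithStats(k);i=1+np.argmax(s[1:,4]);(kc,kr)=cv2.minEnclosingCircle(cv2.findContours((L==i).astype(np.uint8),0,2)[0][0]);
    K.append([kc[0]+cx-18,kc[1]+168]);print("knob",K[-1],kr,s[i])
    b=(r>150)&(np.hypot(*(np.mgrid[168:204,cx-18:cx+18]-np.array(K[-1])[::-1,None,None]))<6)
    if b.any(): q,p=np.where(b);print(" cap",p.mean()+cx-18,q.mean()+168,b.sum())
W=onz(m,K,.05)[:,:2];print("knobs z.05",W*1000,np.linalg.norm(W[1]-W[0])*1000)
x=W[1]-W[0];print("xdir",np.degrees(np.arctan2(x[1],x[0])))
for c in (255,270,285,300,315):
    print(c,"rail rows40-56",[(int(a),*map(int,h[a,c])) for a in range(44,54)])
print("jaw", [(a,*map(int,h[a,262])) for a in range(158,172)])
for r in (80,100,120,140): print(r,"rodL",g[r,226:248].tolist(),"rodR",g[r,318:342].tolist(),)
cv2.imwrite("pics/c3.png",cv2.resize(im[0:215,215:350],None,fx=2.7,fy=2.7,interpolation=cv2.INTER_CUBIC) )
E
```

```text
knob [236.20642280578613, 187.7293586730957] 15.318324089050293 [  7   5  24  31 351]
 cap 234.84 185.92000000000002 50
knob [326.95999908447266, 184.1599998474121] 12.37051773071289 [  5   5  25  24 349]
 cap 328.2291666666667 185.91666666666666 48
knobs z.05 [[446.2839336  177.85513162]
 [550.03292777 172.35046117]] 103.89492377863125
xdir -3.0371275407940383
255 rail rows40-56 [(44, 0, 5, 245), (45, 0, 5, 244), (46, 174, 5, 241), (47, 3, 11, 233), (48, 11, 58, 220), (49, 14, 109, 213), (50, 12, 127, 144), (51, 10, 83, 80), (52, 0, 12, 85), (53, 135, 6, 92)]
270 rail rows40-56 [(44, 0, 5, 244), (45, 174, 5, 243), (46, 0, 6, 242), (47, 5, 12, 234), (48, 12, 57, 218), (49, 13, 112, 209), (50, 13, 134, 139), (51, 12, 128, 68), (52, 12, 104, 32), (53, 0, 12, 22)]
285 rail rows40-56 [(44, 175, 6, 244), (45, 175, 6, 243), (46, 175, 6, 241), (47, 0, 11, 233), (48, 11, 57, 223), (49, 14, 110, 221), (50, 14, 127, 173), (51, 12, 123, 91), (52, 8, 44, 69), (53, 173, 16, 65)]
300 rail rows40-56 [(44, 174, 5, 243), (45, 175, 6, 242), (46, 175, 6, 241), (47, 5, 13, 233), (48, 10, 53, 210), (49, 
[... 809 characters left out ...]
00 rodL [137, 107, 75, 66, 69, 65, 84, 132, 185, 224, 237, 241, 239, 227, 199, 144, 99, 86, 89, 94, 102, 106] rodR [66, 67, 68, 76, 102, 141, 180, 214, 233, 240, 238, 225, 180, 125, 108, 106, 111, 145, 208, 236, 242, 241, 241, 243]
120 rodL [233, 209, 147, 92, 68, 69, 66, 84, 141, 191, 224, 237, 240, 236, 221, 187, 137, 96, 88, 91, 96, 98] rodR [62, 68, 74, 101, 137, 172, 210, 232, 239, 238, 226, 183, 129, 105, 106, 110, 142, 211, 236, 240, 241, 242, 243, 243]
140 rodL [233, 210, 170, 133, 104, 84, 70, 67, 92, 147, 195, 226, 237, 239, 235, 213, 174, 121, 95, 95, 98, 107] rodR [63, 68, 84, 120, 167, 205, 229, 237, 238, 228, 189, 134, 109, 106, 112, 149, 215, 239, 241, 242, 241, 242, 242, 242]
```

```bash
python3 - <<'E'
from h import *
import json
m={k:np.array(v) for k,v in json.load(open("w2.json")).items()}
im=cv2.imread("pics/w2.png");g=cv2.cvtColor(im,cv2.COLOR_BGR2GRAY).astype(float)
rods=[]
for a,b in ((226,248),(318,336)):
    pts=[]
    for r in range(70,150,4):
        if a>300: b=int(335-(r-80)*3/60.)
        w=(g[r,a:b]-150).clip(0)
        if a<300: w[:int((r-60)/20)]=0
        # keep contiguous peak around
        pts.append([(w*np.arange(a,b)).sum()/w.sum(),r])
    P=onz(m,pts,.0165)[:,:2]*1000;v,c=np.polyfit(P[:,1],P[:,0],1);rods.append((v,c));print("rod dir",90-np.degrees(np.arctan(v)),"x at y=230",v*230+c,np.std(P[:,0]-v*P[:,1]-c))
v=np.mean([r[0] for r in rods]);c=np.mean([r[1] for r in rods])
print("gap",rods[1][1]-rods[0][1]+230*(rods[1][0]-rods[0][0]))
Y=np.array([v,1])/np.hypot(v,1);X=np.array([Y[1],-Y[0]]);O=np.array([v*200+c,200])
f=lambda uv,z:(lambda d:np.c_[d@X,d@Y].round(1))(onz(m,uv,z)[:,:2]*1000-O)
print("yaw",np.degrees(np.arctan2(Y[1],Y[0])),"O",O)
print("knobs",f([(234.84,185.92),(328.23,185.92)],.058),"lug",f([(282,187)],.066))
print("rail",f([(c,49.9) for c in (255,285,315)],.036),"jaw",f([(262,162.6),(305,162.6)],.036))
# plate in hand at z: find edges
h=cv2.cvtColor(im,cv2.COLOR_BGR2HSV)
for r in (225,240): print(r,"L",g[r,226:240].astype(int).tolist(),"R",g[r,326:340].astype(int).tolist())
print("front",g[205:220,282].astype(int).tolist())
E
```

```text
rod dir 84.58662706622931 x at y=230 451.62815077615545 0.04587556883076543
rod dir 84.57470656002857 x at y=230 556.1926537299966 0.043690891324557675
gap 104.56450295384104
yaw 84.58066675430857 O [501.06435367 200.        ]
knobs [[-52.6 -23.3]
 [ 51.6 -23.1]] lug [[  0.  -22.6]]
rail [[-28.4 117.2]
 [  3.  117.3]
 [ 34.4 117.3]] jaw [[-23.3  -0.5]
 [ 26.8  -0.4]]
225 L [237, 237, 234, 229, 215, 217, 224, 214, 218, 231, 231, 233, 233, 231] R [229, 230, 230, 227, 210, 198, 209, 225, 220, 219, 226, 228, 226, 225]
240 L [238, 238, 239, 238, 237, 227, 223, 222, 217, 232, 240, 242, 243, 243] R [239, 239, 238, 227, 206, 212, 222, 215, 217, 225, 228, 231, 229, 227]
front [100, 103, 97, 97, 96, 109, 164, 219, 225, 207, 207, 214, 220, 222, 226]
```

```bash
python3 - <<'E'
from h import *
import json
m={k:np.array(v) for k,v in json.load(open("w2.json")).items()}
a=np.radians(84.6);x=np.array([np.cos(a),np.sin(a)]);y=np.array([x[1],-x[0]]);T=np.array([498.7,169.7])
for uv in ((282,211),(231.5,215),(332.5,215),(237,325),(327,325)):
    d=onz(m,[uv],.2208)[0,:2]*1000-T;print(uv,"tool x,y",(d@x).round(1),(d@y).round(1))
E
```

```text
(282, 211) tool x,y 29.4 -0.5
(231.5, 215) tool x,y 27.0 -29.3
(332.5, 215) tool x,y 27.1 28.3
(237, 325) tool x,y -47.8 -29.5
(327, 325) tool x,y -47.7 28.6
```

Emit:
step_arm([
  {"dp": [20,0,20],"dr": [0,0,0],"fingers": 0.5},
  {"dp": [30,0,30],"dr": [0,0,0],"fingers": 0.5},
  {"dp": [30,-0.5,35],"dr": [0,0,0],"fingers": 0.5},
  {"dp": [19,0,35],"dr": [0,0,0],"fingers": 0.5},
  {"dp": [0,0,20],"dr": [0,0,0],"fingers": 0.5},
])

```text
time_s: 6.45
tool_pos: [0.5078, 0.2651, 0.0762]
tool_rot: [-179.9, 0.1, 84.4]
force: [-0.5, -0.7, -0.9]
grip_width: 0.0595
grasp_force: 8.0
```

Emit:
step_arm([
  {"dp": [0,0.5,15],"dr": [0,0,0],"fingers": 0.5},
  {"dp": [0,0,15],"dr": [0,0,0],"fingers": 0.5},
  {"dp": [0,0,9],"dr": [0,0,0],"fingers": 0.5},
  {"dp": [0,0,4],"dr": [0,0,0],"fingers": 0.5},
  {"dp": [0,0,0],"dr": [0,0,0],"fingers": 0.5},
])

```text
time_s: 7.08
tool_pos: [0.5089, 0.2662, 0.035]
tool_rot: [180.0, 0.0, 84.4]
force: [0.3, 0.5, -0.6]
grip_width: 0.0596
grasp_force: 8.0
```

Emit:
step_arm([
  {"dp": [0,0,0],"dr": [0,0,0],"fingers": 0.5},
  {"dp": [0,0,0],"dr": [0,0,0],"fingers": 0.5},
  {"dp": [0,0,0],"dr": [0,0,0],"fingers": 0.5},
  {"dp": [0,0,0],"dr": [0,0,0],"fingers": 0.5},
  {"dp": [0,0,0],"dr": [0,0,0],"fingers": 0.5},
])

```text
time_s: 7.7
tool_pos: [0.5088, 0.2662, 0.0349]
tool_rot: [180.0, 0.0, 84.4]
force: [1.0, -0.1, -0.0]
grip_width: 0.0598
grasp_force: 8.0
```

Emit:
step_arm([
  {"dp": [0,-1,1.5],"dr": [0,0,-0.003],"fingers": 0.5},
  {"dp": [0,0,1.5],"dr": [0,0,0],"fingers": 0.5},
  {"dp": [0,0,1],"dr": [0,0,0],"fingers": 0.5},
  {"dp": [0,0,0.8],"dr": [0,0,0],"fingers": 0.5},
  {"dp": [0,0,0],"dr": [0,0,0],"fingers": 0.5},
])

```text
time_s: 8.32
tool_pos: [0.5078, 0.2662, 0.0299]
tool_rot: [-180.0, 0.0, 84.6]
force: [0.6, -0.5, -0.2]
grip_width: 0.0595
grasp_force: 8.0
```

Emit:
step_arm([
  {"dp": [0,0,0.4],"dr": [0,0,0],"fingers": 0.5},
  {"dp": [0,0,0.4],"dr": [0,0,0],"fingers": 0.5},
  {"dp": [0,0,0.3],"dr": [0,0,0],"fingers": 0.5},
  {"dp": [0,0,0],"dr": [0,0,0],"fingers": 0.5},
  {"dp": [0,0,0],"dr": [0,0,0],"fingers": 0.5},
])

```text
time_s: 8.95
tool_pos: [0.5078, 0.2663, 0.0291]
tool_rot: [180.0, 0.0, 84.6]
force: [-0.5, 0.5, 0.9]
grip_width: 0.0595
grasp_force: 8.0
```

Emit:
step_arm([
  {"dp": [0,0,0.3],"dr": [0,0,0],"fingers": 0.5},
  {"dp": [0,0,0.2],"dr": [0,0,0],"fingers": 0.5},
  {"dp": [0,0,0],"dr": [0,0,0],"fingers": 0.5},
  {"dp": [0,0,0],"dr": [0,0,0],"fingers": 0.5},
  {"dp": [0,0,0],"dr": [0,0,0],"fingers": 0.5},
], squeeze=5)

```text
time_s: 9.57
tool_pos: [0.5078, 0.2663, 0.0289]
tool_rot: [180.0, 0.0, 84.6]
force: [-1.5, -1.5, 5.1]
grip_width: 0.0598
grasp_force: 5.0
```

Emit:
step_arm([
  {"dp": [0,0,-0.3],"dr": [0,0,0],"fingers": 0.5},
  {"dp": [0,0,0],"dr": [0,0,0],"fingers": 0.28},
  {"dp": [0,0,0],"dr": [0,0,0],"fingers": 0.2},
  {"dp": [0,0,0],"dr": [0,0,0],"fingers": 0.12},
  {"dp": [0,0,0],"dr": [0,0,0],"fingers": 0.1},
])

```text
time_s: 10.2
tool_pos: [0.5078, 0.2662, 0.0286]
tool_rot: [-180.0, 0.0, 84.6]
force: [-0.3, 0.2, -0.0]
grip_width: 0.0763
grasp_force: 0.0
```

Emit:
step_arm([
  {"dp": [0,0,-5],"dr": [0,0,0],"fingers": 0.1},
  {"dp": [0,0,-20],"dr": [0,0,0],"fingers": 0.1},
  {"dp": [0,0,-30],"dr": [0,0,0],"fingers": 0.1},
  {"dp": [-20,0,-30],"dr": [0,0,0],"fingers": 0.1},
  {"dp": [-40,0,-10],"dr": [0,0,0],"fingers": 0.1},
])

```text
time_s: 10.82
tool_pos: [0.5033, 0.2089, 0.1277]
tool_rot: [179.7, -0.2, 84.8]
force: [1.1, -0.2, 0.1]
grip_width: 0.0781
grasp_force: 0.0
```

```bash
python3 - <<'E'
from h import *
import json
m=env.camera_model("wrist");im=env.read_camera("wrist");cv2.imwrite("pics/w3.png",im[:,:,::-1])
json.dump({k:np.array(v).tolist() for k,v in m.items()},open("w3.json","w"))
o=env.get_obs();print({k:np.round(o[k],4).tolist() for k in("time_s","qpos","tool_pos","tool_rot")})
O=np.array([501.06,200]);a=np.radians(84.58);Y=np.array([np.cos(a),np.sin(a)]);X=np.array([Y[1],-Y[0]])
for nm,x,y,z in (("plate corners",-30,17,31),("",30,17,31),("",30,97,31),("",-30,97,31),("lug",0,-22.5,66),("rail",0,117.3,36)):
    w=np.r_[O+x*X+y*Y,z]/1000;print(nm,proj(m,w).round(1))
E
```

```text
{'time_s': 10.875, 'qpos': [7.8034, 12.1362, -36.1237, 104.4251, 8.151, 65.8123, -36.6917], 'tool_pos': [0.504, 0.2008, 0.1275], 'tool_rot': [179.7236, 0.1911, 84.3561]}
plate corners [[247.5 200.8]]
 [[313.5 201. ]]
 [[316.9 108. ]]
 [[244.6 107.7]]
lug [[280.4 257.7]]
rail [[280.8  80.6]]
```

View pics/w3.png

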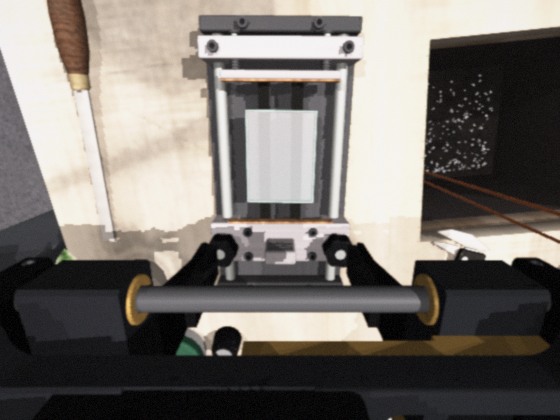

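Emit:
step_arm([
  {"dp": [-25,0,0],"dr": [0,0,0.17],"fingers": 0.54},
  {"dp": [0,0,0],"dr": [0,0,0.175],"fingers": 0.54},
  {"dp": [0,0,0],"dr": [0,0,0.175],"fingers": 0.54},
  {"dp": [0,0,0],"dr": [0,0,0.175],"fingers": 0.54},
  {"dp": [0,0,0],"dr": [0,0,0.175],"fingers": 0.54},
])

```text
time_s: 11.5
tool_pos: [0.5001, 0.182, 0.1252]
tool_rot: [180.0, -0.1, 34.4]
force: [0.1, -0.9, 0.2]
grip_width: 0.0417
grasp_force: 0.0
```

Emit:
step_arm([
  {"dp": [0,0,0],"dr": [0,0,0.175],"fingers": 0.54},
  {"dp": [0,0,0],"dr": [0,0,0.175],"fingers": 0.54},
  {"dp": [0,0,0],"dr": [0,0,0.175],"fingers": 0.54},
  {"dp": [0,0,0],"dr": [0,0,0.175],"fingers": 0.54},
  {"dp": [0,0,0],"dr": [0,0,0],"fingers": 0.54},
])

```text
time_s: 12.12
tool_pos: [0.5001, 0.182, 0.125]
tool_rot: [-180.0, -0.1, -5.3]
force: [-0.2, 0.1, -0.3]
grip_width: 0.0401
grasp_force: 0.0
```

Emit:
step_arm([
  {"dp": [0,0,0],"dr": [0,0,0],"fingers": 0.54},
  {"dp": [0,0,0],"dr": [0,0,0],"fingers": 0.54},
  {"dp": [0,0,0],"dr": [0,0,0],"fingers": 0.54},
  {"dp": [0,0,0],"dr": [0,0,0],"fingers": 0.54},
  {"dp": [0,0,0],"dr": [0,0,0],"fingers": 0.54},
])

```text
time_s: 12.75
tool_pos: [0.4997, 0.1816, 0.1237]
tool_rot: [180.0, 0.0, -5.4]
force: [0.1, 0.5, -0.3]
grip_width: 0.04
grasp_force: 0.0
```

Emit:
step_arm([
  {"dp": [0,4,20],"dr": [0,0,0],"fingers": 0.54},
  {"dp": [0,0,25],"dr": [0,0,0],"fingers": 0.54},
  {"dp": [0,0,22],"dr": [0,0,0],"fingers": 0.54},
  {"dp": [0,0,10],"dr": [0,0,0],"fingers": 0.54},
  {"dp": [0,0,5],"dr": [0,0,0],"fingers": 0.54},
])

```text
time_s: 13.38
tool_pos: [0.4994, 0.1777, 0.0415]
tool_rot: [180.0, 0.0, -5.4]
force: [-1.1, 0.1, -0.4]
grip_width: 0.0399
grasp_force: 0.0
```

Emit:
step_arm([
  {"dp": [0,0,0],"dr": [0,0,0],"fingers": 0.62},
  {"dp": [0,0,0],"dr": [0,0,0],"fingers": 0.7},
  {"dp": [0,0,0],"dr": [0,0,0],"fingers": 0.78},
  {"dp": [0,0,0],"dr": [0,0,0],"fingers": 0.82},
  {"dp": [0,0,0],"dr": [0,0,0],"fingers": 0.82},
])

```text
time_s: 14.0
tool_pos: [0.4995, 0.1777, 0.0419]
tool_rot: [180.0, -0.0, -5.4]
force: [0.1, -0.7, -0.0]
grip_width: 0.0165
grasp_force: 0.0
```

Close fully on the lug at low force to find centring.

Emit:
step_arm([
  {"dp": [0,0,0],"dr": [0,0,0],"fingers": 0.87},
  {"dp": [0,0,0],"dr": [0,0,0],"fingers": 0.9},
  {"dp": [0,0,0],"dr": [0,0,0],"fingers": 1},
  {"dp": [0,0,0],"dr": [0,0,0],"fingers": 1},
  {"dp": [0,0,0],"dr": [0,0,0],"fingers": 1},
], squeeze=20)

```text
time_s: 14.62
tool_pos: [0.4995, 0.1788, 0.0418]
tool_rot: [-179.9, -0.0, -5.4]
force: [1.2, 5.1, -2.5]
grip_width: 0.0116
grasp_force: 20.0
```

Emit:
step_arm([
  {"dp": [0,-3,0],"dr": [0,0,0],"fingers": 1},
  {"dp": [0,-3,0],"dr": [0,0,0],"fingers": 1},
  {"dp": [0,-3,0],"dr": [0,0,0],"fingers": 1},
  {"dp": [0,-2,0],"dr": [0,0,0],"fingers": 1},
  {"dp": [0,-2,0],"dr": [0,0,0],"fingers": 1},
], squeeze=25)

```text
time_s: 15.25
tool_pos: [0.5002, 0.1859, 0.0418]
tool_rot: [179.6, 0.1, -5.5]
force: [-4.1, -7.6, 6.1]
grip_width: 0.0117
grasp_force: 25.1
```

Emit:
step_arm([
  {"dp": [0,-2,0],"dr": [0,0,0],"fingers": 1},
  {"dp": [0,-2,0],"dr": [0,0,0],"fingers": 1},
  {"dp": [0,-2,0],"dr": [0,0,0],"fingers": 1},
  {"dp": [0,-2,0],"dr": [0,0,0],"fingers": 1},
  {"dp": [0,-2,0],"dr": [0,0,0],"fingers": 1},
])

```text
time_s: 15.88
tool_pos: [0.5011, 0.1958, 0.0418]
tool_rot: [179.6, 0.1, -5.5]
force: [-3.9, -8.4, 7.1]
grip_width: 0.0118
grasp_force: 25.1
```

Emit:
step_arm([
  {"dp": [0,-2,0],"dr": [0,0,0],"fingers": 1},
  {"dp": [0,-2,0],"dr": [0,0,0],"fingers": 1},
  {"dp": [0,-2,0],"dr": [0,0,0],"fingers": 1},
  {"dp": [0,-2,0],"dr": [0,0,0],"fingers": 1},
  {"dp": [0,-1.5,0],"dr": [0,0,0],"fingers": 1},
])

```text
time_s: 16.5
tool_pos: [0.502, 0.2052, 0.0418]
tool_rot: [179.6, 0.1, -5.5]
force: [-3.3, -8.2, 6.6]
grip_width: 0.0118
grasp_force: 25.1
```

Emit:
step_arm([
  {"dp": [0,-1.5,0],"dr": [0,0,0],"fingers": 1},
  {"dp": [0,-1.5,0],"dr": [0,0,0],"fingers": 1},
  {"dp": [0,-1.5,0],"dr": [0,0,0],"fingers": 1},
  {"dp": [0,-1.5,0],"dr": [0,0,0],"fingers": 1},
  {"dp": [0,-1.5,0],"dr": [0,0,0],"fingers": 1},
])

```text
time_s: 17.12
tool_pos: [0.5027, 0.2126, 0.0418]
tool_rot: [179.6, 0.1, -5.5]
force: [-4.0, -7.1, 7.3]
grip_width: 0.0119
grasp_force: 25.1
```

Emit:
step_arm([
  {"dp": [0,-0.6,0],"dr": [0,0,0],"fingers": 1},
  {"dp": [0,-0.4,0],"dr": [0,0,0],"fingers": 1},
  {"dp": [0,-0.4,0],"dr": [0,0,0],"fingers": 1},
  {"dp": [0,-0.3,0],"dr": [0,0,0],"fingers": 1},
  {"dp": [0,-0.3,0],"dr": [0,0,0],"fingers": 1},
])

```text
time_s: 17.75
tool_pos: [0.5029, 0.2146, 0.0418]
tool_rot: [179.6, 0.1, -5.5]
force: [-2.5, -8.1, 7.4]
grip_width: 0.0121
grasp_force: 25.1
```

```bash
cat > s.py <<'E'
from h import *
import sys,json
m=env.camera_model("side")
# average force readings via camera calls is costly; one picture from each fixed camera
o=env.get_obs();print({k:np.round(o[k],4).tolist() for k in("time_s","tool_pos","force","grasp_force")})
E
python3 s.py
```

```text
{'time_s': 17.75, 'tool_pos': [0.5029, 0.2146, 0.0418], 'force': [-2.5235, -8.0965, 7.4264], 'grasp_force': 25.0814}
```

Emit:
step_arm([
  {"dp": [0,-0.3,0],"dr": [0,0,0],"fingers": 1},
  {"dp": [0,-0.3,0],"dr": [0,0,0],"fingers": 1},
  {"dp": [0,-0.2,0],"dr": [0,0,0],"fingers": 1},
  {"dp": [0,-0.2,0],"dr": [0,0,0],"fingers": 1},
  {"dp": [0,-0.2,0],"dr": [0,0,0],"fingers": 1},
])

```text
time_s: 18.38
tool_pos: [0.503, 0.2158, 0.0418]
tool_rot: [179.6, 0.1, -5.5]
force: [-2.9, -8.0, 7.5]
grip_width: 0.0117
grasp_force: 25.1
```

Emit:
step_arm([
  {"dp": [0,-0.3,0],"dr": [0,0,0],"fingers": 1},
  {"dp": [0,-0.3,0],"dr": [0,0,0],"fingers": 1},
  {"dp": [0,-0.2,0],"dr": [0,0,0],"fingers": 1},
  {"dp": [0,-0.2,0],"dr": [0,0,0],"fingers": 1},
  {"dp": [0,-0.2,0],"dr": [0,0,0],"fingers": 1},
])

```text
time_s: 19.0
tool_pos: [0.5031, 0.217, 0.0418]
tool_rot: [179.6, 0.1, -5.5]
force: [-3.4, -8.3, 7.4]
grip_width: 0.0114
grasp_force: 25.1
```

Emit:
step_arm([
  {"dp": [0,-0.3,0],"dr": [0,0,0],"fingers": 1},
  {"dp": [0,-0.3,0],"dr": [0,0,0],"fingers": 1},
  {"dp": [0,-0.2,0],"dr": [0,0,0],"fingers": 1},
  {"dp": [0,-0.2,0],"dr": [0,0,0],"fingers": 1},
  {"dp": [0,-0.2,0],"dr": [0,0,0],"fingers": 1},
])

```text
time_s: 19.62
tool_pos: [0.5032, 0.2173, 0.0418]
tool_rot: [179.5, 0.1, -5.6]
force: [-3.4, -9.8, 8.7]
grip_width: 0.0122
grasp_force: 25.1
```

Emit:
step_arm([
  {"dp": [0,-0.3,0],"dr": [0,0,0],"fingers": 1},
  {"dp": [0,-0.3,0],"dr": [0,0,0],"fingers": 1},
  {"dp": [0,-0.3,0],"dr": [0,0,0],"fingers": 1},
  {"dp": [0,-0.3,0],"dr": [0,0,0],"fingers": 1},
  {"dp": [0,0,0],"dr": [0,0,0],"fingers": 1},
])

```text
time_s: 20.25
tool_pos: [0.5032, 0.2181, 0.0417]
tool_rot: [179.5, 0.1, -5.6]
force: [-4.6, -10.3, 8.7]
grip_width: 0.0117
grasp_force: 25.1
```

Emit:
step_arm([
  {"dp": [0,-0.3,0],"dr": [0,0,0],"fingers": 1},
  {"dp": [0,-0.3,0],"dr": [0,0,0],"fingers": 1},
  {"dp": [0,-0.3,0],"dr": [0,0,0],"fingers": 1},
  {"dp": [0,-0.3,0],"dr": [0,0,0],"fingers": 1},
  {"dp": [0,0,0],"dr": [0,0,0],"fingers": 1},
])

```text
time_s: 20.88
tool_pos: [0.5033, 0.2189, 0.0418]
tool_rot: [179.4, 0.2, -5.6]
force: [-4.4, -11.7, 8.9]
grip_width: 0.0118
grasp_force: 25.1
```

Emit:
step_arm([
  {"dp": [0,0.5,0],"dr": [0,0,0],"fingers": 1},
  {"dp": [0,0.5,0],"dr": [0,0,0],"fingers": 1},
  {"dp": [0,0.5,0],"dr": [0,0,0],"fingers": 1},
  {"dp": [0,0.3,0],"dr": [0,0,0],"fingers": 1},
  {"dp": [0,0,0],"dr": [0,0,0],"fingers": 1},
])

```text
time_s: 21.5
tool_pos: [0.5033, 0.2189, 0.0418]
tool_rot: [179.6, 0.1, -5.5]
force: [-3.7, -8.8, 7.2]
grip_width: 0.0119
grasp_force: 25.0
```

Emit:
step_arm([
  {"dp": [0,0.8,0],"dr": [0,0,0],"fingers": 1},
  {"dp": [0,0.8,0],"dr": [0,0,0],"fingers": 1},
  {"dp": [0,0.8,0],"dr": [0,0,0],"fingers": 1},
  {"dp": [0,0.8,0],"dr": [0,0,0],"fingers": 1},
  {"dp": [0,0,0],"dr": [0,0,0],"fingers": 1},
])

```text
time_s: 22.12
tool_pos: [0.5034, 0.2189, 0.0418]
tool_rot: [179.9, 0.0, -5.4]
force: [-2.2, -5.8, 5.1]
grip_width: 0.0118
grasp_force: 25.0
```

Emit:
step_arm([
  {"dp": [0,0.5,0],"dr": [0,0,0],"fingers": 1},
  {"dp": [0,0.5,0],"dr": [0,0,0],"fingers": 1},
  {"dp": [0,0.5,0],"dr": [0,0,0],"fingers": 1},
  {"dp": [0,0.5,0],"dr": [0,0,0],"fingers": 1},
  {"dp": [0,0,0],"dr": [0,0,0],"fingers": 1},
])

```text
time_s: 22.75
tool_pos: [0.5034, 0.2189, 0.0418]
tool_rot: [-180.0, -0.0, -5.4]
force: [-1.0, -2.9, 2.9]
grip_width: 0.0117
grasp_force: 25.0
```

Emit:
step_arm([
  {"dp": [0,0.7,0],"dr": [0,0,0],"fingers": 1},
  {"dp": [0,0.7,0],"dr": [0,0,0],"fingers": 1},
  {"dp": [0,0,0],"dr": [0,0,0],"fingers": 1},
  {"dp": [0,0,0],"dr": [0,0,0],"fingers": 0.8},
  {"dp": [0,0,0],"dr": [0,0,0],"fingers": 0.6},
])

```text
time_s: 23.38
tool_pos: [0.5027, 0.2163, 0.0414]
tool_rot: [179.9, 0.1, -5.4]
force: [0.4, -0.3, -0.0]
grip_width: 0.021
grasp_force: 0.0
```

Emit:
step_arm([
  {"dp": [0,0,0],"dr": [0,0,0],"fingers": 0.54},
  {"dp": [0,0,-20],"dr": [0,0,0],"fingers": 0.54},
  {"dp": [0,0,-25],"dr": [0,0,0],"fingers": 0.54},
  {"dp": [0,0,-15],"dr": [0,0,0],"fingers": 0.54},
  {"dp": [0,0,0],"dr": [0,0,0],"fingers": 0.54},
])

```text
time_s: 24.0
tool_pos: [0.5039, 0.2172, 0.1027]
tool_rot: [-180.0, -0.1, -5.4]
force: [0.9, 0.8, -0.2]
grip_width: 0.0399
grasp_force: 0.0
```

Emit:
step_arm([
  {"dp": [0,0,0],"dr": [0,0,-0.17],"fingers": 0.56},
  {"dp": [0,0,0],"dr": [0,0,-0.175],"fingers": 0.56},
  {"dp": [0,0,0],"dr": [0,0,-0.175],"fingers": 0.56},
  {"dp": [0,0,0],"dr": [0,0,-0.175],"fingers": 0.56},
  {"dp": [0,0,0],"dr": [0,0,-0.175],"fingers": 0.56},
])

```text
time_s: 24.62
tool_pos: [0.5023, 0.2166, 0.1004]
tool_rot: [-179.9, 0.1, 44.8]
force: [0.3, -0.2, 0.0]
grip_width: 0.0383
grasp_force: 0.0
```

Emit:
step_arm([
  {"dp": [0,0,0],"dr": [0,0,-0.175],"fingers": 0.56},
  {"dp": [0,0,0],"dr": [0,0,-0.175],"fingers": 0.56},
  {"dp": [0,0,0],"dr": [0,0,-0.175],"fingers": 0.56},
  {"dp": [0,0,0],"dr": [0,0,-0.175],"fingers": 0.56},
  {"dp": [0,-25,0],"dr": [0,0,0],"fingers": 0.56},
])

```text
time_s: 25.25
tool_pos: [0.4785, 0.2187, 0.1005]
tool_rot: [-179.9, -0.0, 84.5]
force: [-1.1, -0.2, 0.2]
grip_width: 0.0383
grasp_force: 0.0
```

Emit:
step_arm([
  {"dp": [1.4,-27,0],"dr": [0,0,0],"fingers": 0.56},
  {"dp": [0,0,0],"dr": [0,0,0],"fingers": 0.56},
  {"dp": [0,0,0],"dr": [0,0,0],"fingers": 0.56},
  {"dp": [0,0,0],"dr": [0,0,0],"fingers": 0.56},
  {"dp": [0,0,0],"dr": [0,0,0],"fingers": 0.56},
])

```text
time_s: 25.88
tool_pos: [0.4519, 0.2233, 0.1016]
tool_rot: [-180.0, -0.0, 84.5]
force: [-0.8, -1.1, 0.9]
grip_width: 0.0381
grasp_force: 0.0
```

```bash
python3 - <<'E'
from h import *
import json
o=env.get_obs();m=env.camera_model("wrist");im=env.read_camera("wrist");cv2.imwrite("pics/w4.png",im[:,:,::-1])
json.dump({k:np.array(v).tolist() for k,v in m.items()},open("w4.json","w"))
print({k:np.round(o[k],4).tolist() for k in("time_s","qpos","tool_pos","tool_rot")})
E
```

```text
{'time_s': 25.875, 'qpos': [8.7924, 9.5277, -40.8019, 110.7526, 7.0012, 62.1856, -40.3775], 'tool_pos': [0.4519, 0.2233, 0.1016], 'tool_rot': [-179.9865, -0.0153, 84.5185]}
```

View pics/w4.png

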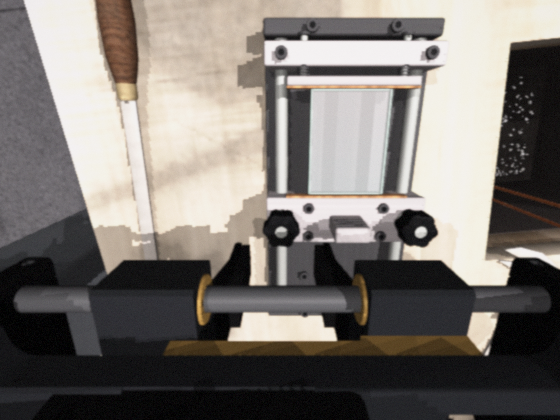

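```bash
python3 - <<'E'
from h import *
import json
m={k:np.array(v) for k,v in json.load(open("w4.json")).items()}
g=cv2.cvtColor(cv2.imread("pics/w4.png"),cv2.COLOR_BGR2GRAY)
a=np.radians(84.52);x=np.array([np.cos(a),np.sin(a)]);y=np.array([x[1],-x[0]]);T=np.array([451.9,223.3])
for cx in (281,420):
    b=g[225:241,cx-8:cx+8]>130;n,L,s,c=cv2.connectedComponentsWithStats(b.astype(np.uint8));i=1+np.argmin(abs(c[1:]-8).sum(1));p=c[i]+[cx-8,225]
    d=onz(m,[p],.058)[0,:2]*1000-T;print(p,s[i,4],"tool x,y",d@x,d@y)
E
```

```text
[280.31034483 229.89655172] 58 tool x,y 0.10037208635755115 -1.7258531540999391
[420.42592593 231.85185185] 108 tool x,y -1.3662612965485401 102.77311831685266
```

Emit:
step_arm([
  {"dp": [0,-0.7,20],"dr": [0,0,0],"fingers": 0.56},
  {"dp": [0,0,22],"dr": [0,0,0],"fingers": 0.56},
  {"dp": [0,0,12],"dr": [0,0,0],"fingers": 0.56},
  {"dp": [0,0,4],"dr": [0,0,0],"fingers": 0.56},
  {"dp": [0,0,0],"dr": [0,0,0],"fingers": 0.6},
], squeeze=8)

```text
time_s: 26.55
tool_pos: [0.451, 0.2236, 0.044]
tool_rot: [180.0, -0.0, 84.6]
force: [0.5, 0.6, -0.7]
grip_width: 0.0359
grasp_force: 0.0
```

Emit:
step_arm([
  {"dp": [0,0,0],"dr": [0,0,0],"fingers": 0.64},
  {"dp": [0,0,0],"dr": [0,0,0],"fingers": 0.68},
  {"dp": [0,0,0],"dr": [0,0,0],"fingers": 0.75},
  {"dp": [0,0,0],"dr": [0,0,0],"fingers": 0.8},
  {"dp": [0,0,0],"dr": [0,0,0],"fingers": 0.8},
])

```text
time_s: 27.18
tool_pos: [0.4512, 0.2236, 0.0442]
tool_rot: [179.9, -0.0, 84.6]
force: [0.4, -0.2, 2.7]
grip_width: 0.0277
grasp_force: 8.0
```

Emit:
step_arm([
  {"dp": [0,0,0],"dr": [0,0,0],"fingers": 0.85},
  {"dp": [0,0,0],"dr": [0,0,0.1],"fingers": 0.85},
  {"dp": [0,0,0],"dr": [0,0,0.13],"fingers": 0.85},
  {"dp": [0,0,0],"dr": [0,0,0.13],"fingers": 0.85},
  {"dp": [0,0,0],"dr": [0,0,0.13],"fingers": 0.85},
], squeeze=15)

```text
time_s: 27.8
tool_pos: [0.4511, 0.2236, 0.0441]
tool_rot: [180.0, -0.0, 56.3]
force: [0.2, -0.1, 4.9]
grip_width: 0.0275
grasp_force: 15.0
```

```bash
cat > s.py <<'E'
from h import *
o=env.get_obs();print({k:np.round(o[k],4).tolist() for k in("time_s","qpos","tool_pos","tool_rot","force","wrist_torque","grip_width")})
E
python3 s.py
```

```text
{'time_s': 27.8, 'qpos': [3.5861, 13.4464, -36.0051, 113.8694, 9.57, 55.527, -70.8579], 'tool_pos': [0.4511, 0.2236, 0.0441], 'tool_rot': [179.9677, -0.0206, 56.2537], 'force': [0.1713, -0.0852, 4.8578], 'wrist_torque': [-0.0916, 0.085, 0.0685], 'grip_width': 0.0275}
```

Emit:
step_arm([
  {"dp": [0,0,0],"dr": [0,0,0.13],"fingers": 0.85},
  {"dp": [0,0,0],"dr": [0,0,0.13],"fingers": 0.85},
  {"dp": [0,0,0],"dr": [0,0,0.13],"fingers": 0.85},
  {"dp": [0,0,0],"dr": [0,0,0.13],"fingers": 0.85},
  {"dp": [0,0,0],"dr": [0,0,0.13],"fingers": 0.85},
])

```text
time_s: 28.42
tool_pos: [0.4509, 0.2238, 0.0441]
tool_rot: [180.0, -0.0, 19.0]
force: [0.1, -0.5, 4.7]
grip_width: 0.0274
grasp_force: 15.0
```

Emit:
step_arm([
  {"dp": [0,0,0],"dr": [0,0,0.13],"fingers": 0.85},
  {"dp": [0,0,0],"dr": [0,0,0.13],"fingers": 0.85},
  {"dp": [0,0,0],"dr": [0,0,0.13],"fingers": 0.85},
  {"dp": [0,0,0],"dr": [0,0,0.13],"fingers": 0.85},
  {"dp": [0,0,0],"dr": [0,0,0.1],"fingers": 0.85},
])

```text
time_s: 29.05
tool_pos: [0.4509, 0.224, 0.0441]
tool_rot: [-180.0, -0.0, -16.5]
force: [0.2, 0.9, 3.8]
grip_width: 0.0273
grasp_force: 15.0
```

```bash
python3 s.py
```

```text
{'time_s': 29.05, 'qpos': [-4.6659, 12.1485, -26.888, 114.1335, 6.659, 55.1388, -141.3031], 'tool_pos': [0.4509, 0.224, 0.0441], 'tool_rot': [-179.9686, -0.027, -16.4553], 'force': [0.2446, 0.9444, 3.8338], 'wrist_torque': [0.061, 0.146, 0.0479], 'grip_width': 0.0273}
```

Emit:
step_arm([
  {"dp": [0,0,0],"dr": [0,0,0],"fingers": 0.75},
  {"dp": [0,0,0],"dr": [0,0,0],"fingers": 0.57},
  {"dp": [0,0,0],"dr": [0,0,-0.1],"fingers": 0.57},
  {"dp": [0,0,0],"dr": [0,0,-0.17],"fingers": 0.57},
  {"dp": [0,0,0],"dr": [0,0,-0.17],"fingers": 0.57},
])

```text
time_s: 29.68
tool_pos: [0.45, 0.223, 0.0429]
tool_rot: [180.0, 0.1, 9.3]
force: [-0.0, 0.7, 0.2]
grip_width: 0.0372
grasp_force: 0.0
```

Emit:
step_arm([
  {"dp": [0,0,0],"dr": [0,0,-0.17],"fingers": 0.57},
  {"dp": [0,0,0],"dr": [0,0,-0.17],"fingers": 0.57},
  {"dp": [0,0,0],"dr": [0,0,-0.17],"fingers": 0.57},
  {"dp": [0,0,0],"dr": [0,0,-0.1],"fingers": 0.62},
  {"dp": [0,0,0],"dr": [0,0,0],"fingers": 0.66},
])

```text
time_s: 30.3
tool_pos: [0.4502, 0.223, 0.043]
tool_rot: [-180.0, 0.1, 43.9]
force: [0.3, -0.4, 0.3]
grip_width: 0.0313
grasp_force: 0.0
```

Emit:
step_arm([
  {"dp": [0,0,0],"dr": [0,0,0],"fingers": 0.72},
  {"dp": [0,0,0],"dr": [0,0,0],"fingers": 0.85},
  {"dp": [0,0,0],"dr": [0,0,0],"fingers": 0.85},
  {"dp": [0,0,0],"dr": [0,0,0.1],"fingers": 0.85},
  {"dp": [0,0,0],"dr": [0,0,0.1],"fingers": 0.85},
])

```text
time_s: 30.92
tool_pos: [0.4503, 0.2233, 0.0433]
tool_rot: [-180.0, 0.1, 32.2]
force: [-0.5, 0.2, -3.2]
grip_width: 0.0276
grasp_force: 15.0
```

```bash
python3 s.py
```

```text
{'time_s': 30.925, 'qpos': [0.643, 12.9646, -32.7207, 114.0316, 8.4732, 55.3574, -94.0176], 'tool_pos': [0.4503, 0.2233, 0.0433], 'tool_rot': [-179.9966, 0.0555, 32.2383], 'force': [-0.5112, 0.207, -3.2172], 'wrist_torque': [0.0338, 0.0551, 0.0867], 'grip_width': 0.0276}
```

Emit:
step_arm([
  {"dp": [0,0,0],"dr": [0,0,0.1],"fingers": 0.85},
  {"dp": [0,0,0],"dr": [0,0,0.07],"fingers": 0.85},
  {"dp": [0,0,0],"dr": [0,0,0.05],"fingers": 0.85},
  {"dp": [0,0,0],"dr": [0,0,0],"fingers": 0.85},
  {"dp": [0,0,0],"dr": [0,0,0],"fingers": 0.85},
])

```text
time_s: 31.55
tool_pos: [0.4502, 0.2235, 0.0433]
tool_rot: [-180.0, 0.1, 19.9]
force: [-0.4, 1.1, -4.1]
grip_width: 0.0271
grasp_force: 15.0
```

```bash
python3 s.py
```

```text
{'time_s': 31.55, 'qpos': [-0.7697, 12.741, -31.1673, 114.072, 7.9528, 55.2917, -106.0022], 'tool_pos': [0.4502, 0.2235, 0.0433], 'tool_rot': [-179.988, 0.0573, 19.8601], 'force': [-0.3722, 1.1151, -4.15], 'wrist_torque': [0.1366, 0.1688, -0.042], 'grip_width': 0.0271}
```

Emit:
step_arm([
  {"dp": [0,0,0],"dr": [0,0,0.05],"fingers": 0.85},
  {"dp": [0,0,0],"dr": [0,0,0.05],"fingers": 0.85},
  {"dp": [0,0,0],"dr": [0,0,0.05],"fingers": 0.85},
  {"dp": [0,0,0],"dr": [0,0,0],"fingers": 0.85},
  {"dp": [0,0,0],"dr": [0,0,0],"fingers": 0.85},
])

```text
time_s: 32.17
tool_pos: [0.4502, 0.2236, 0.0434]
tool_rot: [-180.0, 0.1, 11.3]
force: [-1.2, 2.2, -5.3]
grip_width: 0.0273
grasp_force: 15.0
```

```bash
python3 s.py
```

```text
{'time_s': 32.175, 'qpos': [-1.7238, 12.5952, -30.1206, 114.1023, 7.6143, 55.2487, -114.3182], 'tool_pos': [0.4502, 0.2236, 0.0434], 'tool_rot': [-179.9873, 0.0591, 11.2873], 'force': [-1.1735, 2.1705, -5.3281], 'wrist_torque': [0.3323, 0.3193, -0.0105], 'grip_width': 0.0273}
```

Emit:
step_arm([
  {"dp": [0,0,0],"dr": [0,0,0.05],"fingers": 0.85},
  {"dp": [0,0,0],"dr": [0,0,0.05],"fingers": 0.85},
  {"dp": [0,0,0],"dr": [0,0,0.05],"fingers": 0.85},
  {"dp": [0,0,0],"dr": [0,0,0],"fingers": 0.85},
  {"dp": [0,0,0],"dr": [0,0,0],"fingers": 0.85},
])

```text
time_s: 32.8
tool_pos: [0.4505, 0.2238, 0.0437]
tool_rot: [-180.0, 0.0, 2.7]
force: [-2.0, 2.1, -4.4]
grip_width: 0.0275
grasp_force: 15.0
```

```bash
python3 s.py
```

```text
{'time_s': 32.8, 'qpos': [-2.6696, 12.4448, -29.0824, 114.1061, 7.3006, 55.2103, -122.6471], 'tool_pos': [0.4505, 0.2238, 0.0437], 'tool_rot': [-179.9869, 0.0225, 2.7121], 'force': [-1.957, 2.1245, -4.3889], 'wrist_torque': [0.5146, 0.4499, 0.1916], 'grip_width': 0.0275}
```

Emit:
step_arm([
  {"dp": [0,0,0],"dr": [0,0,0],"fingers": 0.85},
  {"dp": [0,0,0],"dr": [0,0,0.05],"fingers": 0.85},
  {"dp": [0,0,0],"dr": [0,0,0.05],"fingers": 0.85},
  {"dp": [0,0,0],"dr": [0,0,0.05],"fingers": 0.85},
  {"dp": [0,0,0],"dr": [0,0,0],"fingers": 0.85},
], squeeze=25)

```text
time_s: 33.42
tool_pos: [0.4509, 0.2239, 0.0439]
tool_rot: [-180.0, -0.0, -5.9]
force: [-1.0, 2.3, -3.5]
grip_width: 0.0271
grasp_force: 25.0
```

```bash
python3 s.py
```

```text
{'time_s': 33.425, 'qpos': [-3.6135, 12.3057, -28.0423, 114.1175, 7.009, 55.1543, -131.005], 'tool_pos': [0.4509, 0.2239, 0.0439], 'tool_rot': [-179.9784, -0.0238, -5.8833], 'force': [-1.0412, 2.3453, -3.4846], 'wrist_torque': [0.6283, 0.3629, 0.3183], 'grip_width': 0.0271}
```

Emit:
step_arm([
  {"dp": [0,0,0],"dr": [0,0,0],"fingers": 0.7},
  {"dp": [0,0,0],"dr": [0,0,0],"fingers": 0.56},
  {"dp": [0,0,-20],"dr": [0,0,0],"fingers": 0.56},
  {"dp": [0,0,-25],"dr": [0,0,0],"fingers": 0.56},
  {"dp": [0,0,-12],"dr": [0,0,-0.1],"fingers": 0.56},
], squeeze=8)

```text
time_s: 34.05
tool_pos: [0.4527, 0.223, 0.1029]
tool_rot: [180.0, -0.2, -0.1]
force: [-0.3, -0.2, -0.0]
grip_width: 0.0382
grasp_force: 0.0
```

Emit:
step_arm([
  {"dp": [0,0,0],"dr": [0,0,-0.18],"fingers": 0.56},
  {"dp": [0,0,0],"dr": [0,0,-0.18],"fingers": 0.56},
  {"dp": [0,0,0],"dr": [0,0,-0.18],"fingers": 0.56},
  {"dp": [0,0,0],"dr": [0,0,-0.18],"fingers": 0.56},
  {"dp": [0,0,0],"dr": [0,0,-0.18],"fingers": 0.56},
])

```text
time_s: 34.67
tool_pos: [0.452, 0.2226, 0.1015]
tool_rot: [179.9, -0.0, 51.6]
force: [-0.4, 0.4, 0.1]
grip_width: 0.0383
grasp_force: 0.0
```

Emit:
step_arm([
  {"dp": [0,0,0],"dr": [0,0,-0.18],"fingers": 0.56},
  {"dp": [0,0,0],"dr": [0,0,-0.18],"fingers": 0.56},
  {"dp": [0,0,0],"dr": [0,0,-0.18],"fingers": 0.56},
  {"dp": [0,0,0],"dr": [0,0,-0.18],"fingers": 0.56},
  {"dp": [0,0,0],"dr": [0,0,-0.18],"fingers": 0.56},
])

```text
time_s: 35.3
tool_pos: [0.452, 0.2226, 0.1015]
tool_rot: [179.9, 0.1, 103.2]
force: [0.4, -0.3, -0.2]
grip_width: 0.0382
grasp_force: 0.0
```

Emit:
step_arm([
  {"dp": [0,0,0],"dr": [0,0,-0.18],"fingers": 0.56},
  {"dp": [0,0,0],"dr": [0,0,-0.18],"fingers": 0.56},
  {"dp": [0,0,0],"dr": [0,0,-0.18],"fingers": 0.56},
  {"dp": [0,0,0],"dr": [0,0,-0.18],"fingers": 0.56},
  {"dp": [0,0,0],"dr": [0,0,0],"fingers": 0.56},
])

```text
time_s: 35.92
tool_pos: [0.4518, 0.2227, 0.1013]
tool_rot: [180.0, 0.1, 144.0]
force: [-0.2, -0.6, 0.5]
grip_width: 0.0383
grasp_force: 0.0
```

```bash
python3 s.py
```

```text
{'time_s': 35.925, 'qpos': [9.4458, 9.5374, -41.5097, 110.8661, 7.2245, 62.0885, 18.9222], 'tool_pos': [0.4518, 0.2227, 0.1013], 'tool_rot': [179.9703, 0.0943, 143.9795], 'force': [-0.1963, -0.5816, 0.4619], 'wrist_torque': [0.1125, -0.1142, 0.076], 'grip_width': 0.0383}
```

Emit:
step_arm([
  {"dp": [-25,15,0],"dr": [0,0,0],"fingers": 0.56},
  {"dp": [-33,20,0],"dr": [0,0,0],"fingers": 0.56},
  {"dp": [-30,18.4,0],"dr": [0,0,0],"fingers": 0.56},
  {"dp": [0,0,0],"dr": [0,0,0],"fingers": 0.56},
  {"dp": [0,0,0],"dr": [0,0,0],"fingers": 0.56},
])

```text
time_s: 36.55
tool_pos: [0.5529, 0.2152, 0.1006]
tool_rot: [-180.0, -0.0, 144.0]
force: [-0.0, -0.3, -0.4]
grip_width: 0.0382
grasp_force: 0.0
```

Emit:
step_arm([
  {"dp": [0,0,0],"dr": [0,0,0],"fingers": 0.56},
  {"dp": [0,0,0],"dr": [0,0,0],"fingers": 0.56},
  {"dp": [0,0,0],"dr": [0,0,0],"fingers": 0.56},
  {"dp": [0,0,0],"dr": [0,0,0],"fingers": 0.56},
  {"dp": [0,0,0],"dr": [0,0,0],"fingers": 0.56},
])

```text
time_s: 37.17
tool_pos: [0.5533, 0.2152, 0.1007]
tool_rot: [-180.0, 0.0, 144.1]
force: [-0.3, -0.1, -0.0]
grip_width: 0.0382
grasp_force: 0.0
```

```bash
python3 s.py
```

```text
{'time_s': 37.175, 'qpos': [7.9234, 20.9525, -38.1915, 98.6448, 14.0964, 65.2791, 19.7647], 'tool_pos': [0.5533, 0.2152, 0.1007], 'tool_rot': [-179.9956, 0.0068, 144.1399], 'force': [-0.2661, -0.096, -0.0437], 'wrist_torque': [0.0818, -0.0869, 0.0025], 'grip_width': 0.0382}
```

Emit:
step_arm([
  {"dp": [-1.6,-0.2,20],"dr": [0,0,0],"fingers": 0.56},
  {"dp": [0,0,22],"dr": [0,0,0],"fingers": 0.56},
  {"dp": [0,0,11],"dr": [0,0,0],"fingers": 0.56},
  {"dp": [0,0,4],"dr": [0,0,0],"fingers": 0.56},
  {"dp": [0,0,0],"dr": [0,0,0],"fingers": 0.62},
])

```text
time_s: 37.8
tool_pos: [0.5546, 0.2142, 0.0437]
tool_rot: [180.0, -0.0, 144.1]
force: [-0.6, 0.4, -0.2]
grip_width: 0.035
grasp_force: 0.0
```

Emit:
step_arm([
  {"dp": [0,0,0],"dr": [0,0,0],"fingers": 0.66},
  {"dp": [0,0,0],"dr": [0,0,0],"fingers": 0.7},
  {"dp": [0,0,0],"dr": [0,0,0],"fingers": 0.75},
  {"dp": [0,0,0],"dr": [0,0,0],"fingers": 0.85},
  {"dp": [0,0,0],"dr": [0,0,0],"fingers": 0.85},
])

```text
time_s: 38.42
tool_pos: [0.5548, 0.214, 0.0443]
tool_rot: [180.0, 0.0, 144.1]
force: [-1.8, -1.3, 5.1]
grip_width: 0.0275
grasp_force: 8.0
```

```bash
python3 s.py
```

```text
{'time_s': 38.425, 'qpos': [6.7022, 24.6982, -36.8303, 101.2011, 16.9091, 59.6828, 17.8858], 'tool_pos': [0.5548, 0.214, 0.0443], 'tool_rot': [179.9973, 0.0414, 144.1341], 'force': [-1.7884, -1.3457, 5.1182], 'wrist_torque': [-0.2729, 0.2338, 0.0557], 'grip_width': 0.0275}
```

Emit:
step_arm([
  {"dp": [0,0,0],"dr": [0,0,0],"fingers": 0.85},
  {"dp": [0,0,0],"dr": [0,0,0.12],"fingers": 0.85},
  {"dp": [0,0,0],"dr": [0,0,0.14],"fingers": 0.85},
  {"dp": [0,0,0],"dr": [0,0,0.14],"fingers": 0.85},
  {"dp": [0,0,0],"dr": [0,0,0.14],"fingers": 0.85},
], squeeze=18)

```text
time_s: 39.05
tool_pos: [0.5548, 0.214, 0.0443]
tool_rot: [180.0, 0.0, 113.0]
force: [-0.6, -1.2, 5.6]
grip_width: 0.0271
grasp_force: 18.0
```

Emit:
step_arm([
  {"dp": [0,0,0],"dr": [0,0,0.14],"fingers": 0.85},
  {"dp": [0,0,0],"dr": [0,0,0.14],"fingers": 0.85},
  {"dp": [0,0,0],"dr": [0,0,0.14],"fingers": 0.85},
  {"dp": [0,0,0],"dr": [0,0,0.14],"fingers": 0.85},
  {"dp": [0,0,0],"dr": [0,0,0.14],"fingers": 0.85},
])

```text
time_s: 39.67
tool_pos: [0.5548, 0.214, 0.0443]
tool_rot: [180.0, 0.0, 72.8]
force: [-1.5, -2.1, 5.4]
grip_width: 0.0274
grasp_force: 18.0
```

Emit:
step_arm([
  {"dp": [0,0,0],"dr": [0,0,0.14],"fingers": 0.85},
  {"dp": [0,0,0],"dr": [0,0,0.14],"fingers": 0.85},
  {"dp": [0,0,0],"dr": [0,0,0.14],"fingers": 0.85},
  {"dp": [0,0,0],"dr": [0,0,0.14],"fingers": 0.85},
  {"dp": [0,0,0],"dr": [0,0,0.14],"fingers": 0.85},
])

```text
time_s: 40.3
tool_pos: [0.5548, 0.214, 0.0443]
tool_rot: [180.0, -0.0, 32.7]
force: [-1.6, -1.0, 6.6]
grip_width: 0.0276
grasp_force: 18.0
```

```bash
python3 s.py
```

```text
{'time_s': 40.3, 'qpos': [-9.08, 21.2487, -17.371, 101.783, 7.3671, 58.0492, -86.5045], 'tool_pos': [0.5548, 0.214, 0.0443], 'tool_rot': [179.9632, -0.0159, 32.7418], 'force': [-1.6358, -1.0204, 6.5788], 'wrist_torque': [-0.3852, 0.3405, 0.0882], 'grip_width': 0.0276}
```

Emit:
step_arm([
  {"dp": [0,0,0],"dr": [0,0,0.1],"fingers": 0.85},
  {"dp": [0,0,0],"dr": [0,0,0.1],"fingers": 0.85},
  {"dp": [0,0,0],"dr": [0,0,0.06],"fingers": 0.85},
  {"dp": [0,0,0],"dr": [0,0,0],"fingers": 0.85},
  {"dp": [0,0,0],"dr": [0,0,0],"fingers": 0.85},
])

```text
time_s: 40.92
tool_pos: [0.5548, 0.214, 0.0443]
tool_rot: [180.0, -0.0, 18.1]
force: [-1.8, -1.0, 6.1]
grip_width: 0.0276
grasp_force: 18.0
```

```bash
python3 s.py
```

```text
{'time_s': 40.925, 'qpos': [-11.0883, 20.9969, -14.9591, 101.8574, 6.2983, 57.9326, -100.3621], 'tool_pos': [0.5548, 0.214, 0.0443], 'tool_rot': [179.9755, -0.0247, 18.084], 'force': [-1.7524, -0.9644, 6.13], 'wrist_torque': [-0.3279, 0.4248, -0.0418], 'grip_width': 0.0276}
```

Emit:
step_arm([
  {"dp": [0,0,0],"dr": [0,0,0.08],"fingers": 0.85},
  {"dp": [0,0,0],"dr": [0,0,0.08],"fingers": 0.85},
  {"dp": [0,0,0],"dr": [0,0,0.06],"fingers": 0.85},
  {"dp": [0,0,0],"dr": [0,0,0],"fingers": 0.85},
  {"dp": [0,0,0],"dr": [0,0,0],"fingers": 0.85},
], squeeze=22)

```text
time_s: 41.55
tool_pos: [0.5558, 0.2141, 0.0443]
tool_rot: [180.0, -0.1, 5.6]
force: [2.9, -1.8, 3.6]
grip_width: 0.0274
grasp_force: 22.0
```

```bash
python3 s.py
```

```text
{'time_s': 41.55, 'qpos': [-12.7852, 20.8361, -12.9082, 101.8942, 5.449, 57.7355, -112.2279], 'tool_pos': [0.5558, 0.2141, 0.0443], 'tool_rot': [179.9988, -0.1423, 5.5513], 'force': [2.9404, -1.8481, 3.649], 'wrist_torque': [-0.2506, -0.6062, 0.3045], 'grip_width': 0.0274}
```

Emit:
step_arm([
  {"dp": [0,0,0],"dr": [0,0,0.06],"fingers": 0.85},
  {"dp": [0,0,0],"dr": [0,0,0.06],"fingers": 0.85},
  {"dp": [0,0,0],"dr": [0,0,0.06],"fingers": 0.85},
  {"dp": [0,0,0],"dr": [0,0,0],"fingers": 0.85},
  {"dp": [0,0,0],"dr": [0,0,0],"fingers": 0.85},
])

```text
time_s: 42.18
tool_pos: [0.5548, 0.214, 0.0441]
tool_rot: [180.0, -0.0, -4.7]
force: [1.5, -0.9, 5.5]
grip_width: 0.0277
grasp_force: 22.0
```

```bash
python3 s.py
```

```text
{'time_s': 42.175, 'qpos': [-14.1782, 20.6963, -11.2586, 101.9829, 4.695, 57.7518, -121.9827], 'tool_pos': [0.5548, 0.214, 0.0441], 'tool_rot': [179.9992, -0.0249, -4.7478], 'force': [1.4863, -0.8921, 5.5138], 'wrist_torque': [-0.3619, -0.1053, 0.117], 'grip_width': 0.0277}
```

Emit:
step_arm([
  {"dp": [0,0,0],"dr": [0,0,0],"fingers": 0.7},
  {"dp": [0,0,0],"dr": [0,0,0],"fingers": 0.56},
  {"dp": [0,0,-20],"dr": [0,0,0],"fingers": 0.56},
  {"dp": [0,0,-30],"dr": [0,0,0],"fingers": 0.56},
  {"dp": [0,0,-30],"dr": [0,0,0],"fingers": 0.56},
])

```text
time_s: 42.8
tool_pos: [0.5541, 0.2146, 0.1253]
tool_rot: [-180.0, 0.0, -4.8]
force: [1.2, 0.7, 0.1]
grip_width: 0.038
grasp_force: 0.0
```

Emit:
step_arm([
  {"dp": [-50,0,-30],"dr": [0,0,0],"fingers": 0.56},
  {"dp": [-50,0,0],"dr": [0,0,0],"fingers": 0.56},
  {"dp": [-20,0,0],"dr": [0,0,0],"fingers": 0.56},
  {"dp": [0,0,0],"dr": [0,0,0],"fingers": 0.56},
  {"dp": [0,0,0],"dr": [0,0,0],"fingers": 0.56},
])

```text
time_s: 43.42
tool_pos: [0.4362, 0.2239, 0.154]
tool_rot: [-180.0, -0.0, -4.9]
force: [-0.3, 0.0, 0.3]
grip_width: 0.0384
grasp_force: 0.0
```

```bash
python3 s.py; python3 - <<'E'
from h import *
import json
m=env.camera_model("wrist");im=env.read_camera("wrist")[:,:,::-1];cv2.imwrite("pics/w5.png",im)
O=np.array([501.06,200]);a=np.radians(84.58);Y=np.array([np.cos(a),np.sin(a)]);X=np.array([Y[1],-Y[0]])
q=np.float32([np.r_[O+x*X+y*Y,36]/1000 for x,y in ((-75,-60),(75,-60),(75,160),(-75,160))])
p=proj(m,q).astype(np.float32);print(p.round())
H=cv2.getPerspectiveTransform(p,np.float32([(0,600),(409,600),(409,0),(0,0)]))
cv2.imwrite("pics/w5b.png",cv2.warpPerspective(im,H,(409,600),flags=cv2.INTER_CUBIC))
E
```

```text
{'time_s': 43.425, 'qpos': [-15.9785, 2.2947, -14.5872, 110.0146, 0.6425, 67.7187, -125.6729], 'tool_pos': [0.4362, 0.2239, 0.154], 'tool_rot': [-179.9863, -0.0481, -4.8752], 'force': [-0.3063, 0.037, 0.3167], 'wrist_torque': [0.0136, 0.0021, -0.0374], 'grip_width': 0.0384}
[[358. 212.]
 [373.  44.]
 [112.  41.]
 [137. 210.]]
```

View pics/w5b.png

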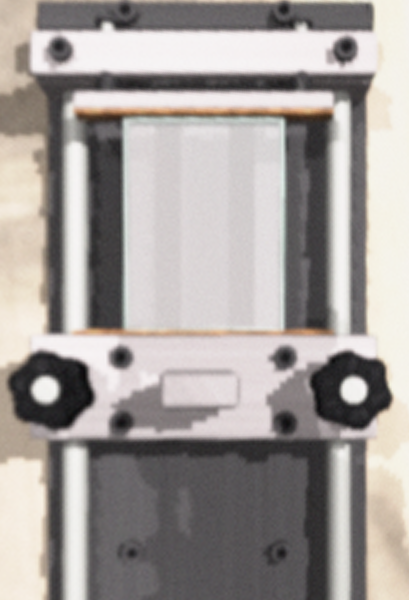

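```bash
python3 - <<'E'
import cv2,numpy as np
g=cv2.cvtColor(cv2.imread("pics/w5b.png"),cv2.COLOR_BGR2GRAY)
for c in ((45,390),(353,390)):
    k=(g[c[1]-50:c[1]+50,max(c[0]-50,0):c[0]+50]<75).astype(np.uint8);n,L,s,ce=cv2.connectedComponentsWithStats(k)
    i=1+np.argmax(s[1:,4]);q,p=np.where(L==i);p=p+max(c[0]-50,0);q=q+c[1]-50
    cx,cy=(p.min()+p.max())/2,(q.min()+q.max())/2;t=np.arctan2(-(q-cy),p-cx);r=np.hypot(p-cx,q-cy)
    a=np.radians(np.arange(0,360,4));R=np.array([r[abs(np.angle(np.exp(1j*(t-b))))<.06].max() for b in a]);f=(R*np.exp(6j*a)).mean()
    print((cx,cy),abs(f),"phase deg mod 60",np.degrees(np.angle(f))/6)
E
```

```text
(np.float64(50.5), np.float64(390.5)) 1.1568864005753827 phase deg mod 60 -16.088400122646934
(np.float64(350.0), np.float64(390.0)) 1.1754982212418594 phase deg mod 60 -18.011230587929248
```

```bash
python3 -c "
from cell import env
print(env.sign_off())"
```

```text
the job is handed in; nothing more can be done
None
```

The job is handed in at about 43.5 s: the plate lies centred on the bed, clamped against the rail with about 2 mm of give (about 3.5 N), the jaw was released, and both knobs were turned clockwise until they met their end stops.

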